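# Park the portafilter under the dock's sprung hold-down roller

## Task

Pick the portafilter up by its wooden handle and slide it, basket first, into the fork of the parking dock so that its rim pushes the sprung roller arm up and passes beneath it, until the basket is fully home against the stop and the roller has dropped inside the rim and bears on the basket. Push gently, never forcing it against the dock, then let go, leaving it flat with the handle pointing straight out of the dock and the other things on the counter undisturbed.

Things in the scene. Friction and masses are not known exactly. Their poses are not given: they have to be found in the camera images.
- portafilter: Steel portafilter with dark wooden handle, 0.4 kg, lying upright on the counter. Origin under the centre of its round basket, on the underside; z up, x points from handle to basket. Basket 72 mm across, 36 mm high, closed floor 4 mm below the rim (rim 4 mm thick, outer edge chamfered). Lugs at +y and -y reach 41.5 mm from the centre, 27 to 33 mm above the underside.
- portafilter_grip (a point): Where to grip: in the flat-sided handle, at its mid-height, 75 mm behind the basket's centre (-x) and 25 mm above the underside; axes as the portafilter's. Handle 24 mm wide (y), 22 mm high, from 47 to 145 mm behind the basket's centre; 14 mm of air under it.
- dock: Parking dock, screwed to the counter. Origin at counter level; x points into the dock from its open mouth, z up. Base plate 8 mm thick, x = -56 to 132 mm, 108 mm wide; the basket slides on its smooth white pad. Fork walls 78 mm apart, to z = 30 mm, x = -25 to 35 mm, flared outward to x = -45 mm. At the back a clamped carriage bears a rubber-faced stop, 40 mm wide, and the hold-down arm.
- dock_seat (a point): On the base plate's top, midway between the fork walls (dock x 0, y 0, z 8 mm); axes as the dock's. A basket home against the stop has its origin here, plus or minus up to 16 mm along x: the carriage with stop and arm is clamped anywhere in that range, to be found by feel. The stop is rigid: over about 10 N against it is forcing, as is over 5 N of the gripper on the dock.
- hold_down (a joint): Arm angle, rad: 0 fully down, positive lifted, limit 0.6; about 0.09 with the roller on the basket's rim, about 0.036 once dropped inside it, in the last 2 mm before the stop. Hinged at the carriage, 67 mm behind a free roller (26 mm dia., 16 mm wide, underside at z 37.5 mm at 0, axle 22 mm beyond the centre of a home basket). Presses with 4 N; pushing under takes about 8 N plus friction.
- tamper: Coffee tamper with wooden knob, 58 mm across, 86 mm high, origin under its centre; stands on the counter, to be left alone.
- milk_jug: Milk jug with handle, 87 x 110 x 104 mm, origin under its centre; to be left alone.
- espresso_cup: White cup, 76 x 64 x 58 mm, origin under its centre; to be left alone.
Things that resemble listed ones, but are neither listed nor needed, are in the scene too. Several things have the shape of the portafilter; the one meant has the colours described above.

How it is judged:
On the way:
1. the rim has pushed the roller arm up, with the portafilter standing in the fork (value of joint hold_down above 0.055 rad and contact force between portafilter and dock above 0.5 N and x of portafilter in the frame of dock above -0.042 m), for 0.05 s.
At the end, for the whole second after the job is handed in: The portafilter rests flat in the dock (tilt < 0.04 rad, under 2.5 mm above the plate), within 6 mm of the fork's centre line, handle within 0.15 rad of straight out, origin at dock x -20 to 18.5 mm; the roller is inside the rim and bears on the basket (arm at 0.02 to 0.052 rad) (x of portafilter in the frame of dock between -0.02 and 0.0185 m and y of portafilter in the frame of dock between -0.006 and 0.006 m and z of portafilter in the frame of dock below 0.0105 m and angle between portafilter's own z axis and vertical below 0.04 rad and angle between the x axis of portafilter and the x axis of dock, either way round below 0.15 rad and value of joint hold_down between 0.02 and 0.052 rad and contact force between portafilter and dock above 2 N and linear speed of portafilter below 0.01 m/s); the robot touches nothing.
It fails at once if the portafilter is forced against the dock (over 25 N summed over all contacts; resting under the roller is already about 13 N) (contact force between portafilter and dock above 25 N).
It fails at once if the robot strikes the dock (over 5 N) (contact force between any of the fingers, the arm and dock above 5 N).
It fails at once if the tamper, jug or cup is moved over 20 mm or tipped (distance of any of tamper, milk_jug, espresso_cup from where it was at the start of the episode above 0.02 m or angle between any of tamper, milk_jug, espresso_cup's own z axis and vertical above 0.3 rad).
It also fails if it takes over 64 s, if anything falls off the work surface, if the arm or the gripper's body presses on something with over 40 N, if the wrist force passes 120 N, or if a joint passes its speed limit or range.

## Robot

A 6-joint arm with a two-finger parallel gripper is mounted at the origin on a cart in front of the work surface, level with it; the furniture and walls round the work are solid. World frame = base frame: x ahead of the robot, y to its left, z up, the work surface at z = 0. Lengths are in m, angles in rad, forces in N, time in s.
With the tool pointing down it reaches from about 0.35 to 0.775 m from the base axis. Payload 7.3 kg.
Tool frame: the origin (TCP) lies between the finger pads; the fingertips stand 8 mm ahead of it and the grasp point (between the pads) lies 11 mm behind it (robot.nose_length is the distance from the TCP to the fingertips, in m); z points along the fingers, y is the line along which they close (so a half turn about z gives the same grasp; the last joint's range is limited). The gripper opens to 92 mm and grips with 3 to 60 N. Pads are 19 mm wide; open, the fingers measure 130 mm over their backs; the gripper's body (75 mm by 190 mm) begins 47 mm behind the grasp point.
Start: joints at [0.996, 0.342, 1.524, -0, 1.275, -0.146], TCP at [0.218, 0.477, 0.235] pointing down, gripper open.
Joint ranges: [-2.53, 2.53], [-0.77, 2.02], [0.04, 2.7], [-1, 4.14], [0.28, 2.66], [-3.11, 3.11]. Speed limits (rad/s): [2.57, 2.57, 3.14, 3.14, 3.14, 3.14].

## Interface

Orientations are given as [roll, pitch, yaw] about the fixed x, y, z axes, in that order (R = Rz(yaw) Ry(pitch) Rx(roll)).
In Python, from cell import robot gives the robot as it stands. The module is installed in compiled form; this text tells all that it offers.
- The arm moves only by the shell command python3 -m jog 'ROWS' [FORCE]. ROWS is JSON, a list that holds one entry, the list of rows, each a list of 5 numbers: the gripper's target within -1 to 1 (fully open at 1, half-way at 0, shut at -1), then the shift along the tool's x, y, z in m, then the turn about the tool's z in rad. A call has 1 to 5 rows; each row is the pose to reach, as a shift and turn from the pose commanded when the call began, along the tool's axes at that moment; what a row does not reach only later rows make up. A row lasts 1/12 s, in which the tool goes at most 41.7 mm and 7.16 degrees, less where a joint would pass 70% of its speed; a pose out of reach is approached as far as the arm can. A call with a gripper value outside its range is refused whole. The fingers move at their own pace and stop on an object; FORCE is the grip in N (left out, the last holds). Time passes only in rows, so rows that repeat a pose let the fingers close. It gives the time, the measured TCP pose, the force, the opening and the grip force at its end, in the units of the state.
- robot.observe(): the state, without advancing time (a new reading comes with each control period).
- robot.read_camera(name): name is "scene" or "top" or "wrist"; returns the picture (480x640x3 uint8, red, green, blue); there is no depth.
- robot.camera_model(name): a dict with "camera_matrix" (3x3 intrinsics, pixels), "dist_coeffs" ([k1, k2, p1, p2, k3] as OpenCV has them; the pictures are not rectified), "position" and "attitude" of the camera in the world; the wrist camera has in their place "mount" (4x4, takes a point from camera to tool coordinates, whose origin is the TCP and whose axes are the flange's). Camera axes: x right, y down, z forward; pixel columns grow to the right and rows downward; lengths in m; the calibration is good to about 2 mm. A picture is of the moment at which its call begins: read the wrist's pose just before it. camera_model takes no time and is no camera call.
- robot.hand_in(): hands the job in; it is judged then, once.
The state is a dict: "time": time; "qpos": joint angles; "qvel": joint speeds; "joint_efforts": joint torques, N m; "tool_pos": TCP position; "tool_rot": TCP orientation; "contact_force": force on the tool from outside, world axes, zero at the start; "torque": the same for the moment, N m; "opening": finger opening in m; "grip_force": force on a finger pad.
Only numpy, scipy, OpenCV 4.12 (cv2) and the standard library are available. Lean on these libraries where they do the work, as an engineer would, in place of code of your own. Each camera call takes 0.05 s, during which the arm holds its last target. There are 200 camera calls.

## Working session

There is one attempt and no reset: what is moved stays moved. The work goes in short steps, Python scripts to look and compute and a shell command to move; the robot and the scene stay as the last step left them, time stands still between calls to the robot, and variables do not carry over. Pictures are saved under pics/ and viewed, at most 10 in all, crops included, and the job is handed in when it is done.

```bash
mkdir -p pics; cat > h.py <<'E'
import numpy as np, cv2
from cell import robot
from scipy.spatial.transform import Rotation as R
def cam(name):
    m=robot.camera_model(name); K=np.array(m["camera_matrix"]); d=np.array(m["dist_coeffs"])
    return m,K,d
E
python3 - <<'E'
from h import *
print(robot.observe())
for n in ["scene","top","wrist"]:
    im=robot.read_camera(n); cv2.imwrite(f"pics/{n}0.png",im[:,:,::-1]); print(robot.camera_model(n))
E
```

```text
{'time': 0.0, 'qpos': array([ 9.96001550e-01,  3.42708275e-01,  1.52499423e+00,  1.99143329e-05,
        1.27536289e+00, -1.45999292e-01]), 'qvel': array([-9.21246976e-05, -1.20813957e-03,  8.16242671e-04,  3.15996166e-04,
       -5.90636210e-04,  2.59044499e-03]), 'joint_efforts': array([-2.34065956e-03, -4.31260943e+01, -2.44219494e+01,  7.15523330e-02,
        5.61645732e-02, -9.53702670e-05]), 'tool_pos': array([0.21805114, 0.47716561, 0.23406039]), 'tool_rot': array([-3.14013835e+00, -2.33096450e-04,  2.71279119e+00]), 'contact_force': array([-0.32237882,  0.47138686,  0.18693833]), 'torque': array([ 0.00661001, -0.04024039, -0.0244654 ]), 'grip_force': 0.0, 'opening': 0.09190106480590969}
{'camera_matrix': array([[446.80415028,   0.        , 325.05245743],
       [  0.        , 446.80415028, 231.16656415],
       [  0.        ,   0.        ,   1.        ]]), 'dist_coeffs': array([0.01409044, 0.        , 0.        , 0.        , 0.        ]), 'position': array([ 0.15882598, -0.62854047,  0.80557803]), 'attitude': array([-2.32773672, -0.00835004, -0.54193448])}
{'camera_matrix': a
[... 279 characters left out ...]
10799, 1.34943491]), 'attitude': array([-3.03682695e+00, -7.99272116e-04, -1.56323772e+00])}
{'camera_matrix': array([[429.2657151 ,   0.        , 315.77395417],
       [  0.        , 429.2657151 , 239.6903442 ],
       [  0.        ,   0.        ,   1.        ]]), 'dist_coeffs': array([-0.0998687,  0.       ,  0.       ,  0.       ,  0.       ]), 'mount': array([[ 7.99562102e-04, -9.68679526e-01, -2.48312983e-01,
         6.72825187e-02],
       [ 9.99999680e-01,  7.69317980e-04,  2.18833787e-04,
        -8.23895702e-04],
       [-2.09481665e-05, -2.48313078e-01,  9.68679831e-01,
        -1.50600865e-01],
       [ 0.00000000e+00,  0.00000000e+00,  0.00000000e+00,
         1.00000000e+00]])}
```

View pics/top0.png

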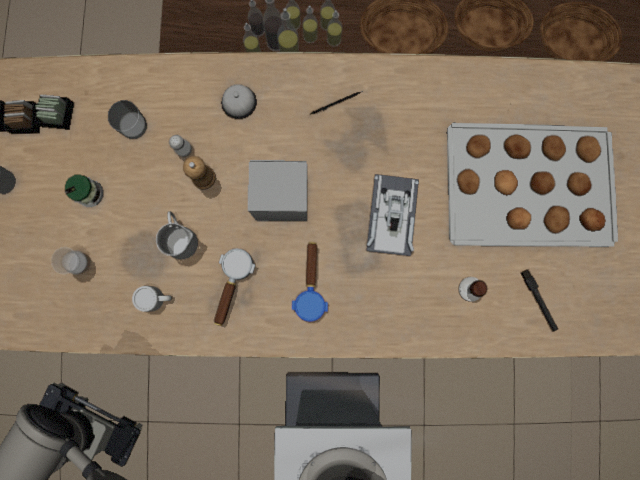

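View pics/scene0.png

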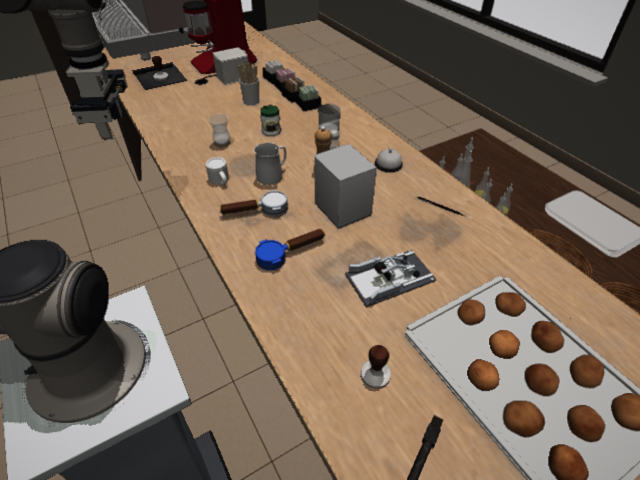

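The first two views show two things shaped like the portafilter. One is at top pixel (238,264), with a steel basket and a dark wooden handle reaching to (222,322). The other, at (310,305), has a blue basket. The steel one fits the description. The dock is at (393,215) with its open mouth seemingly towards the robot, and a tall grey box stands at (278,190). I'll confirm with one enlarged crop.

```bash
python3 - <<'E'
from h import *
im=cv2.imread("pics/top0.png"); c=im[165:335,205:430]
cv2.imwrite("pics/crop0.png",cv2.resize(c,None,fx=3.5,fy=3.5,interpolation=cv2.INTER_CUBIC))
E
```

```text
(no output)
```

View pics/crop0.png

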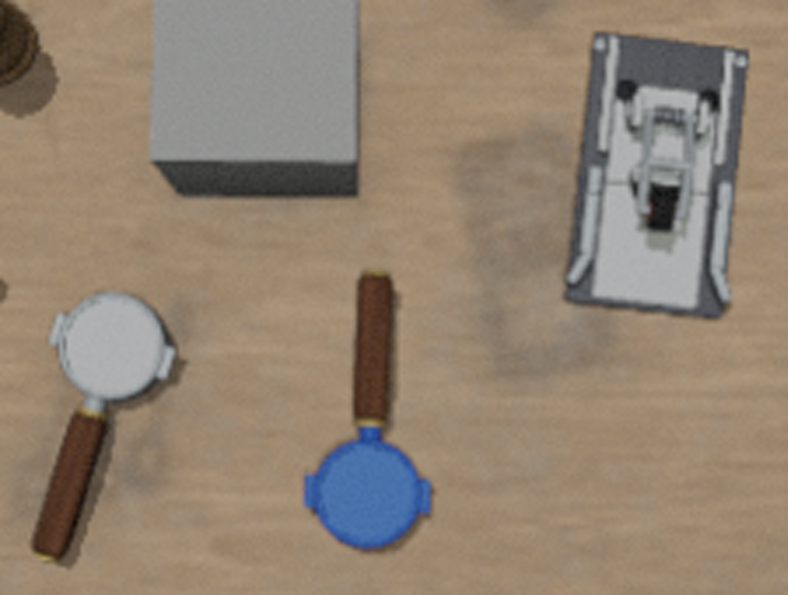

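The crop confirms it. The steel-basket portafilter has its centre at crop (112,347) and its wooden handle running to (50,555), and the look-alike is blue. The dock plate corners are at crop (597,33), (748,48), (722,318) and (567,298), with the flared mouth towards the bottom, facing the robot.

```bash
cat >> h.py <<'E'
def ray(name,uv,z,st=None):
    m,K,d=cam(name)
    p=cv2.undistortPoints(np.array(uv,float).reshape(-1,1,2),K,d).reshape(-1,2)
    v=np.c_[p,np.ones(len(p))]
    if "mount" in m:
        M=np.array(m["mount"]); Rt=R.from_euler("xyz",st["tool_rot"]).as_matrix()
        Rc=Rt@M[:3,:3]; c=st["tool_pos"]+Rt@M[:3,3]
    else: Rc=R.from_euler("xyz",m["attitude"]).as_matrix(); c=np.array(m["position"])
    w=v@Rc.T
    return c+w*((z-c[2])/w[:,2])[:,None]
E
cat > m1.py <<'E'
from h import *
im=cv2.imread("pics/top0.png"); hsv=cv2.cvtColor(im,cv2.COLOR_BGR2HSV)
c=np.array([(597,33),(748,48),(722,318),(567,298)])/3.5+[205,165]
P=ray("top",c,0.008); print(P.round(4)); 
print("edges",[np.linalg.norm(P[i]-P[(i+1)%4]).round(4) for i in range(4)])
a=(P[0]+P[1])/2-(P[2]+P[3])/2; yaw=np.arctan2(a[1],a[0]); cen=P.mean(0)
u=np.array([np.cos(yaw),np.sin(yaw)]); print("dock yaw",yaw,"seat",cen[:2]-0.038*u)
# basket / handle
roi=np.zeros(im.shape[:2],np.uint8); roi[235:330,205:262]=255
hd=cv2.inRange(hsv,(0,110,20),(14,255,130))&roi
n,l,s,ct=cv2.connectedComponentsWithStats(hd); k=1+s[1:,4].argmax(); print(s[k],ct[k])
ys,xs=np.where(l==k); r=cv2.minAreaRect(np.c_[xs,ys].astype(np.float32)); print(r)
B=cv2.boxPoints(r); hb=ray("top",B,0.034); print(hb.round(4))
st=cv2.inRange(hsv,(0,0,130),(179,50,255))&roi
n,l,s,ct=cv2.connectedComponentsWithStats(st); k=1+s[1:,4].argmax(); print("basket",s[k],ct[k])
bc=ray("top",[ct[k]],0.036)[0]; hc=hb.mean(0)
d=bc-hc; print("basket",bc,"handlec",hc,"dist",np.linalg.norm(d),"yaw",np.arctan2(d[1],d[0]))
E
python3 m1.py
```

```text
[[ 0.7476 -0.0755  0.008 ]
 [ 0.7383 -0.1795  0.008 ]
 [ 0.5523 -0.1594  0.008 ]
 [ 0.5651 -0.0543  0.008 ]]
edges [np.float64(0.1045), np.float64(0.1871), np.float64(0.1058), np.float64(0.1837)]
dock yaw -0.11158078705236141 seat [ 0.61305441 -0.11294361]
[215 283  20  41 390] [224.11025641 303.45128205]
((224.3665771484375, 303.4270324707031), (10.141349792480469, 40.565399169921875), 17.35402488708496)
[[0.396  0.3005 0.034 ]
 [0.4852 0.2743 0.034 ]
 [0.4785 0.2517 0.034 ]
 [0.3894 0.278  0.034 ]]
basket [219 248  36  35 798] [235.97117794 263.55137845]
basket [0.52926712 0.25075497 0.036     ] handlec [0.43726913 0.27610919 0.034     ] dist 0.09544876489389496 yaw -0.2689196368034582
```

```bash
cat > go.py <<'E'
import sys
from h import *
# usage: go.py x y z yaw -> delta in tool axes
x,y,z,yaw=map(float,sys.argv[1:5]); s=robot.observe()
Rt=R.from_euler("xyz",s["tool_rot"]).as_matrix()
d=Rt.T@(np.array([x,y,z])-s["tool_pos"]); t=(s["tool_rot"][2]-yaw+np.pi)%(2*np.pi)-np.pi
print("t",round(s["time"],2),"delta mm",(d*1000).round(1),"turn",round(t,4),"F",s["contact_force"].round(1),"open",round(s["opening"],4))
E
python3 go.py 0.457 0.271 0.2 2.86
```

```text
t 0.15 delta mm [-303.   -88.2   34.3] turn -0.1472 F [-0.4  0.4  0.2] open 0.0922
```

```bash
python3 -m jog '[[[1,-0.038,-0.011,0,-0.02],[1,-0.076,-0.022,0,-0.05],[1,-0.114,-0.033,0,-0.08],[1,-0.152,-0.044,0,-0.11],[1,-0.19,-0.055,0,-0.147]]]'; python3 -m jog '[[[1,-0.038,-0.011,0.005,0],[1,-0.076,-0.022,0.015,0],[1,-0.11,-0.033,0.034,0],[1,-0.113,-0.033,0.034,0],[1,-0.113,-0.033,0.034,0]]]'; python3 go.py 0.457 0.271 0.2 2.86
```

```text
time: 0.57
tool_pos: [0.3691, 0.3471, 0.2346]
tool_rot: [-3.141, -0.0, 2.862]
contact_force: [0.6, -0.2, 0.8]
opening: 0.0917
grip_force: 0.0
time: 0.98
tool_pos: [0.4684, 0.2837, 0.1992]
tool_rot: [-3.14, -0.002, 2.856]
contact_force: [-1.9, 0.1, 0.6]
opening: 0.0916
grip_force: 0.0
t 0.98 delta mm [  7.4 -15.4  -0.8] turn -0.0037 F [-1.9  0.1  0.6] open 0.0916
```

```bash
python3 - <<'E'
from h import *
import json
s=robot.observe(); im=robot.read_camera("wrist"); cv2.imwrite("pics/w1.png",im[:,:,::-1])
json.dump({k:np.array(s[k]).tolist() for k in("tool_pos","tool_rot")},open("w1.json","w"))
E
```

```text
(no output)
```

View pics/w1.png

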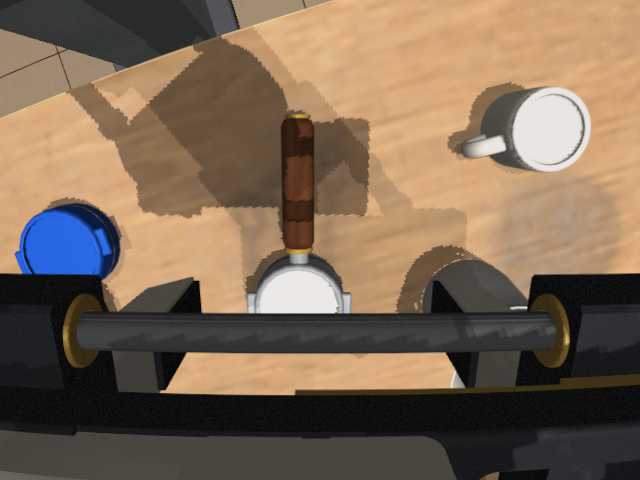

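The wrist view shows the wooden handle running from (297,115) to (299,250), with the steel basket below it at (298,290). Next I'll measure the handle.

```bash
python3 - <<'E'
from h import *
import json
s={k:np.array(v) for k,v in json.load(open("w1.json")).items()}
im=cv2.imread("pics/w1.png"); hsv=cv2.cvtColor(im,cv2.COLOR_BGR2HSV)
m=cv2.inRange(hsv,(0,130,10),(14,255,150)); m[:, :270]=0; m[:,330:]=0
m=cv2.morphologyEx(m,cv2.MORPH_CLOSE,np.ones((5,5)))
n,l,st,ct=cv2.connectedComponentsWithStats(m); k=1+st[1:,4].argmax(); print(st[k])
ys,xs=np.where(l==k); r=cv2.minAreaRect(np.c_[xs,ys].astype(np.float32)); print(r)
B=cv2.boxPoints(r); P=ray("wrist",B,0.036,s); print(P.round(4)); P=P[np.argsort(P[:,0])]
a=P[:2].mean(0); b=P[2:].mean(0); d=b-a; L=np.linalg.norm(d); u=d/L
print("len",L,"w",np.linalg.norm(P[0]-P[1]),"yaw",np.arctan2(d[1],d[0]),"front",b,"grip75 from front(28mm)",b-0.028*u)
E
```

```text
[ 281  119   33  129 4026]
((297.0, 183.0), (128.0, 32.0), 90.0)
[[0.3885 0.2804 0.036 ]
 [0.3949 0.3022 0.036 ]
 [0.4852 0.2757 0.036 ]
 [0.4784 0.2524 0.036 ]]
len 0.09411216877869168 w 0.022725737245895886 yaw -0.29417128937497233 front [0.48177511 0.26402041 0.036     ] grip75 from front(28mm) [0.45497791 0.27213892 0.036     ]
```

```bash
python3 go.py 0.4525 0.2728 0.06 2.852
```

```text
t 1.03 delta mm [ 10.9 -15.7 140.1] turn 0.006 F [-0.5  0.5  0.3] open 0.0919
```

```bash
python3 -m jog '[[[1,0.011,-0.0155,0.035,0.006],[1,0.011,-0.0155,0.07,0.006],[1,0.011,-0.0155,0.105,0.006],[1,0.011,-0.0155,0.135,0.006],[1,0.011,-0.0155,0.14,0.006]]]'; python3 go.py 0.4525 0.2728 0.0145 2.852
```

```text
time: 1.45
tool_pos: [0.4489, 0.2736, 0.0572]
tool_rot: [-3.137, -0.006, 2.856]
contact_force: [-1.9, -0.7, 0.6]
opening: 0.0919
grip_force: 0.0
t 1.45 delta mm [-3.9  0.4 42.7] turn 0.0037 F [-1.9 -0.7  0.6] open 0.0919
```

```bash
python3 -m jog '[[[1,-0.002,0,0.015,0.003],[1,-0.002,0,0.03,0.003],[1,-0.002,0,0.04,0.003],[1,-0.002,0,0.042,0.003],[1,-0.002,0,0.042,0.003]]]'; python3 go.py 0.4525 0.2728 0.0145 2.852
```

```text
time: 1.87
tool_pos: [0.4544, 0.2736, 0.0193]
tool_rot: [3.141, 0.0, 2.852]
contact_force: [0.1, -0.4, 0.8]
opening: 0.0918
grip_force: 0.0
t 1.87 delta mm [ 1.6 -1.3  4.8] turn -0.0003 F [ 0.1 -0.4  0.8] open 0.0918
```

```bash
python3 -m jog '[[[0,0,0,0,0],[-0.3,0,0,0,0],[-0.5,0,0,0,0],[-0.5,0,0,0,0],[-0.5,0,0,0,0]]]' 20; python3 go.py 0.4525 0.2728 0.0145 2.852
```

```text
time: 2.28
tool_pos: [0.4548, 0.273, 0.0192]
tool_rot: [3.141, 0.001, 2.851]
contact_force: [0.3, 0.6, -0.8]
opening: 0.0629
grip_force: 0.0
t 2.28 delta mm [ 2.2 -0.9  4.7] turn -0.0014 F [ 0.3  0.6 -0.8] open 0.0629
```

```bash
python3 -m jog '[[[-0.5,0.002,-0.001,0.0045,0],[-0.5,0.002,-0.001,0.0045,0],[-1,0.002,-0.001,0.0045,0],[-1,0.002,-0.001,0.0045,0],[-1,0.002,-0.001,0.0045,0]]]' 20;  python3 -m jog '[[[-1,0,0,0,0],[-1,0,0,0,0],[-1,0,0,0,0],[-1,0,0,0,0],[-1,0,0,0,0]]]' 45;python3 go.py 0.4525 0.2728 0.0145 2.852
```

```text
time: 2.7
tool_pos: [0.4525, 0.2726, 0.0142]
tool_rot: [3.142, 0.0, 2.851]
contact_force: [-0.1, 0.1, -0.2]
opening: 0.0297
grip_force: 0.0
time: 3.12
tool_pos: [0.4525, 0.2727, 0.0142]
tool_rot: [3.141, 0.0, 2.851]
contact_force: [-0.3, 0.7, -0.2]
opening: 0.0234
grip_force: 44.9
t 3.12 delta mm [ 0.   0.1 -0.3] turn -0.0012 F [-0.3  0.7 -0.2] open 0.0234
```

```bash
python3 -m jog '[[[-1,0,0,-0.01,0],[-1,0,0,-0.03,0],[-1,0,0,-0.055,0],[-1,0,0,-0.075,0],[-1,0,0,-0.075,0]]]';python3 go.py 0.407 -0.09 0.089 3.03
```

```text
time: 3.53
tool_pos: [0.4541, 0.2733, 0.093]
tool_rot: [3.138, 0.005, 2.851]
contact_force: [0.4, 1.3, -4.2]
opening: 0.0237
grip_force: 44.9
t 3.53 delta mm [ -59.1 -361.6    2.9] turn -0.1793 F [ 0.4  1.3 -4.2] open 0.0237
```

```bash
python3 -m jog '[[[-1,-0.004,-0.02,0,0],[-1,-0.01,-0.05,0,0],[-1,-0.015,-0.085,0,0],[-1,-0.02,-0.12,0,0],[-1,-0.025,-0.155,0,0]]]'; python3 -m jog '[[[-1,-0.007,-0.035,0,-0.03],[-1,-0.013,-0.07,0,-0.06],[-1,-0.018,-0.105,0,-0.1],[-1,-0.023,-0.14,0,-0.14],[-1,-0.028,-0.16,0,-0.178]]]'; python3 go.py 0.407 -0.09 0.089 3.03
```

```text
time: 3.95
tool_pos: [0.4302, 0.1156, 0.0882]
tool_rot: [-3.141, -0.002, 2.852]
contact_force: [1.4, -0.6, -4.7]
opening: 0.0236
grip_force: 44.9
time: 4.37
tool_pos: [0.4108, -0.0468, 0.0883]
tool_rot: [-3.141, -0.003, 3.029]
contact_force: [0.7, 1.0, -4.5]
opening: 0.0236
grip_force: 45.0
t 4.37 delta mm [ -1.  -43.4  -0.7] turn -0.0006 F [ 0.7  1.  -4.5] open 0.0236
```

```bash
python3 -m jog '[[[-1,0,-0.025,0.015,0],[-1,0,-0.042,0.035,0],[-1,-0.001,-0.043,0.05,0],[-1,-0.001,-0.043,0.054,0],[-1,-0.001,-0.043,0.054,0]]]'; python3 go.py 0.407 -0.09 0.034 3.03
python3 - <<'E'
from h import *
im=robot.read_camera("top"); cv2.imwrite("pics/top1.png",im[:,:,::-1])
im=robot.read_camera("scene"); cv2.imwrite("pics/scene1.png",im[:,:,::-1])
c=cv2.imread("pics/top1.png")[160:310,340:470]
cv2.imwrite("pics/crop1.png",cv2.resize(c,None,fx=4,fy=4,interpolation=cv2.INTER_CUBIC))
E
```

```text
time: 4.78
tool_pos: [0.4074, -0.0867, 0.0338]
tool_rot: [3.14, -0.005, 3.028]
contact_force: [0.1, 0.7, -4.0]
opening: 0.0234
grip_force: 45.0
t 4.78 delta mm [-0.  -3.3 -0.2] turn -0.0019 F [ 0.1  0.7 -4. ] open 0.0234
```

View pics/crop1.png

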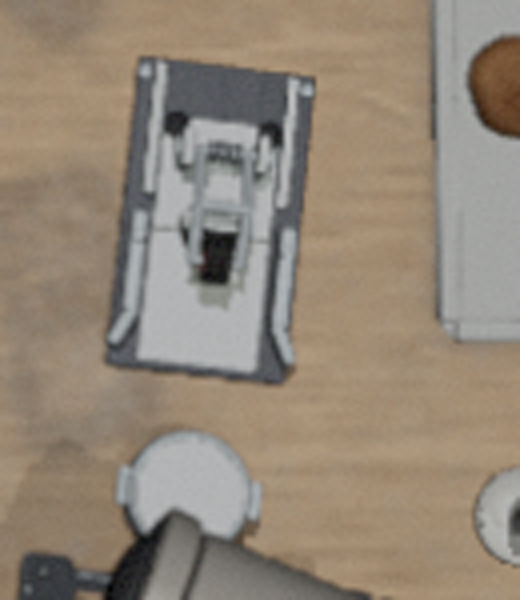

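The crop shows the dock with its mouth at the bottom. Its plate corners are at about (140,58), (315,78), (293,382) and (106,362), with the fork walls at x≈135 and x≈285. The steel basket, held level in front of the mouth, is centred near (188,493). I'll measure the basket against the dock axis in this same image, so the calibration bias cancels.

```bash
cat > m2.py <<'E'
from h import *
im=cv2.imread("pics/top1.png"); 
up=cv2.resize(im[160:310,340:470],None,fx=4,fy=4,interpolation=cv2.INTER_CUBIC)
full=lambda p:(np.asarray(p,float)+0.5)/4-0.5+[340,160]
hsv=cv2.cvtColor(up,cv2.COLOR_BGR2HSV); S=hsv[...,1]; V=hsv[...,2]
m=(S<60).astype(np.uint8)*255; m[:,340:]=0; m=cv2.morphologyEx(m,cv2.MORPH_OPEN,np.ones((5,5)))
n,l,st,ct=cv2.connectedComponentsWithStats(m[:405]); k=1+st[1:,4].argmax(); print("dock",st[k])
ys,xs=np.where(l==k); r=cv2.minAreaRect(np.c_[xs,ys].astype(np.float32)); B=cv2.boxPoints(r)
P=ray("top",full(B),0.006); P=P[np.argsort(P[:,0])]; 
f=P[:2].mean(0); b=P[2:].mean(0); d=b-f; yaw=np.arctan2(d[1],d[0]); 
print("rect",B.round(0).tolist(),"len",np.linalg.norm(d),"w",np.linalg.norm(P[0]-P[1]),"yaw",yaw)
c=P.mean(0)[:2]; u=np.array([np.cos(yaw),np.sin(yaw)]); nrm=np.array([-u[1],u[0]]); seat=c-0.038*u; print("seat",seat)
# pad edges: bright between dark plate, rows 300..350
L=[];Rr=[]
for y in range(305,352,3):
    row=V[y].astype(float); g=np.gradient(cv2.GaussianBlur(row[None],(7,1),0)[0])
    L.append((130+g[130:160].argmax(),y)); Rr.append((245+g[245:275].argmin(),y))
for nm,E in(("L",L),("R",Rr)):
    Q=ray("top",full(E),0.008)[:,:2]; q=Q-seat; lat=q@nrm; print(nm,"pad lat",lat.mean(),lat.std(),"yaw",np.arctan2(*np.polyfit(Q[:,0],Q[:,1],1)[:1],1))
# basket
mb=m.copy(); mb[:415]=0; cs=max(cv2.findContours(mb,cv2.RETR_EXTERNAL,cv2.CHAIN_APPROX_NONE)[0],key=cv2.contourArea)[:,0]
s=robot.observe(); zr=0.036+s["tool_pos"][2]-0.0142
W=ray("top",full(cs[cs[:,1]<475]),zr)[:,:2]
def fit(W):
    A=np.c_[2*W,np.ones(len(W))]; a=np.linalg.lstsq(A,(W**2).sum(1),rcond=None)[0]; return a[:2],np.sqrt(a[2]+a[:2]@a[:2])
for _ in range(4):
    bc,rad=fit(W); e=np.linalg.norm(W-bc,axis=1)-rad; W=W[abs(e)<max(0.001,1.5*e.std())]
q=bc-seat; print("basket",bc,"r",rad,"n",len(W),"dock frame",q@u,q@nrm)
t=s["tool_pos"][:2]-bc; print("tcp->basket dist",np.linalg.norm(t),"yaw",np.arctan2(-t[1],-t[0]),"tool yaw-pi",s["tool_rot"][2]-np.pi)
tq=s["tool_pos"][:2]-seat; print("tcp dock frame",tq@u,tq@nrm)
E
python3 m2.py
```

```text
dock [    3    56   313   349 62872]
rect [[1.0, 403.0], [25.0, 48.0], [317.0, 67.0], [293.0, 423.0]] len 0.21450973550112268 w 0.1732217476953209 yaw -0.0719198438010882
seat [ 0.60442321 -0.0817467 ]
L pad lat 0.00804994582979868 0.000808387775910687 yaw -0.14619951575686085
R pad lat -0.06367462724800288 0.0007467746484771641 yaw -0.1452936991595859
basket [ 0.48639146 -0.0944104 ] r 0.03716106660530451 n 126 dock frame -0.11681664124994234 -0.021112471213154287
tcp->basket dist 0.07794218541016908 yaw -0.09915649530984974 tool yaw-pi -0.11205682396872563
tcp dock frame -0.19472991831949724 -0.018989849533262694
```

```bash
cat > m3.py <<'E'
from h import *
im=cv2.imread("pics/top0.png").astype(np.float32)  # unobstructed, sub-pixel edge search on (red-blue)= wood colour
ch=cv2.GaussianBlur(im[...,2]-im[...,0],(3,3),0)
V=cv2.GaussianBlur(im.mean(2),(3,3),0)
full=lambda p:(np.asarray(p,float)+0.5)/4-0.5+[340,160]
def edge(p,q,img,sgn,z,half=3,t0=.08,t1=.92):
    p,q=full(p),full(q); d=(q-p)/np.linalg.norm(q-p); n=np.array([-d[1],d[0]]); o=np.arange(-half,half+.01,.1); pts=[]
    for t in np.linspace(t0,t1,60):
        c=p+t*(q-p); X=(c+o[:,None]*n).astype(np.float32)
        v=cv2.remap(img,X[None,:,0],X[None,:,1],cv2.INTER_CUBIC)[0]; g=np.gradient(v)*sgn; i=g.argmax(); pts.append(X[i])
    W=ray("top",pts,z)[:,:2]
    for _ in range(3):
        vx,vy,x,y=cv2.fitLine(W.astype(np.float32),cv2.DIST_HUBER,0,.001,.001).ravel(); e=(W-[x,y])@[-vy,vx]; k=abs(e)<max(.0008,2*e.std()); W=W[k]
    if abs(vx)>abs(vy) and vx<0: vx,vy=-vx,-vy
    return np.array([x,y]),np.array([vx,vy]),e.std(),len(W)
# image normal for p(top)->q(bottom): n=(-d_y,d_x) points left
L=edge((139,60),(107,362),ch,1,.006); Rg=edge((315,80),(292,380),ch,-1,.006)
F=edge((107,362),(290,382),ch,1,.006); Bk=edge((140,58),(314,77),ch,-1,.006)
PL=edge((156,220),(138,355),V,-1,.008,1.5); PR=edge((270,240),(257,366),V,1,.008,1.5)
for n,a in zip("L R F B PL PR".split(),(L,Rg,F,Bk,PL,PR)): print(n,a[0].round(4),np.arctan2(a[1][1],a[1][0]).round(4),a[2],a[3])
yaw=np.mean([np.arctan2(a[1][1],a[1][0]) for a in(L,Rg)]); u=np.array([np.cos(yaw),np.sin(yaw)]); nr=np.array([-u[1],u[0]])
lat=(L[0]@nr+Rg[0]@nr)/2; lon=(F[0]@u+Bk[0]@u)/2-.038
print("yaw",yaw,"w",(L[0]-Rg[0])@nr,"len",(Bk[0]-F[0])@u,"seat",lon*u+lat*nr,"pad lat off",(PL[0]@nr+PR[0]@nr)/2-lat,"padw",(PL[0]-PR[0])@nr)
E
python3 m3.py
```

```text
L [ 0.6719 -0.0639] -0.115 0.0006930685604100372 58
R [ 0.6425 -0.1682] -0.1085 0.0006662785635375577 53
F [ 0.5565 -0.1223] 1.4637 0.0006658982742838884 55
B [ 0.7442 -0.1253] 1.4609 0.0007211747065046713 60
PL [ 0.6069 -0.0756] -0.1496 0.000572532244961872 53
PR [ 0.5976 -0.1453] -0.1181 0.0007061755850146612 58
yaw -0.11172288 w 0.10698089 len 0.18685395 seat [ 0.6135633 -0.111139 ] pad lat off -0.0006114468 padw 0.0702946
```

```bash
python3 -m jog '[[[-1,0,-0.002,0.004,-0.002],[-1,0,-0.002,0.0085,-0.002],[-1,0,-0.002,0.0085,-0.002],[-1,0,-0.002,0.0085,-0.002]]]' 55;  python3 -m jog '[[[-1,-0.012,0,0,0],[-1,-0.024,0,0,0],[-1,-0.036,0,0,0],[-1,-0.05,0,0,0],[-1,-0.05,0,0,0]]]'; python3 -m jog '[[[-1,0,0,0,0],[-1,0,0,0,0]]]'; python3 go.py 0.5383 -0.1033 0.0235 3.0306
python3 - <<'E'
from h import *
cv2.imwrite("pics/scene2.png",robot.read_camera("scene")[:,:,::-1]); cv2.imwrite("pics/top2.png",robot.read_camera("top")[:,:,::-1])
c=cv2.imread("pics/scene2.png")[230:330,290:450]
t=cv2.imread("pics/top2.png")[170:290,345:445]
cv2.imwrite("pics/c2.png",np.hstack([cv2.resize(c,(448,280),interpolation=cv2.INTER_CUBIC),cv2.resize(t,(233,280),interpolation=cv2.INTER_CUBIC)]))
E
```

```text
time: 5.22
tool_pos: [0.4087, -0.0889, 0.0267]
tool_rot: [3.141, -0.0, 3.031]
contact_force: [-0.8, 0.6, -4.2]
opening: 0.0235
grip_force: 55.0
time: 5.63
tool_pos: [0.4616, -0.0955, 0.0273]
tool_rot: [-3.141, 0.004, 3.031]
contact_force: [1.4, -0.7, -3.8]
opening: 0.0236
grip_force: 55.0
time: 5.8
tool_pos: [0.4575, -0.0943, 0.0265]
tool_rot: [3.141, -0.002, 3.031]
contact_force: [0.0, 0.4, -4.3]
opening: 0.0233
grip_force: 55.0
t 5.8 delta mm [-81.3  -0.    2.9] turn 0.0004 F [ 0.   0.4 -4.3] open 0.0233
```

View pics/c2.png

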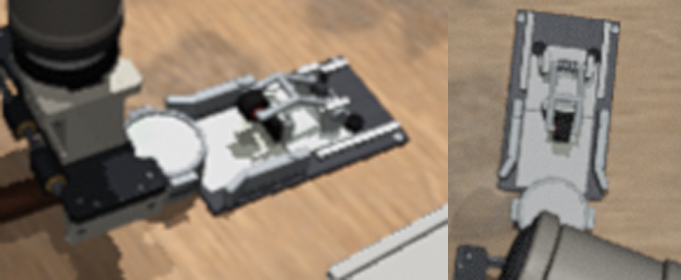

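The composite shows the basket centred just inside the flared mouth and level: scene half at (165,145), top half at (553,205). Next I'll advance 20 mm, then lower onto the pad by feel.

```bash
python3 -m jog '[[[-1,-0.01,0,0,0],[-1,-0.02,0,0,0],[-1,-0.02,0,0,0],[-1,-0.02,0,0.001,0],[-1,-0.02,0,0.0025,0]]]';  python3 -m jog '[[[-1,0,0,0,0],[-1,0,0,0.0005,0],[-1,0,0,0.0005,0]]]'; python3 go.py 0.5366 -0.1026 0.0222 3.0306;python3 -m jog '[[[-1,0,0,0.0005,0],[-1,0,0,0.0005,0],[-1,0,0,0.0005,0]]]';
```

```text
time: 6.32
tool_pos: [0.4773, -0.0967, 0.024]
tool_rot: [3.141, -0.001, 3.031]
contact_force: [-0.2, -0.6, -4.2]
opening: 0.0241
grip_force: 55.0
time: 6.57
tool_pos: [0.4779, -0.0969, 0.0236]
tool_rot: [3.141, -0.0, 3.031]
contact_force: [-0.1, 0.1, -4.6]
opening: 0.0235
grip_force: 55.0
t 6.57 delta mm [-58.9   0.8   1.4] turn 0.0001 F [-0.1  0.1 -4.6] open 0.0235
time: 6.82
tool_pos: [0.4784, -0.097, 0.0233]
tool_rot: [-3.142, 0.0, 3.031]
contact_force: [-0.6, 0.0, -3.1]
opening: 0.024
grip_force: 55.0
```

```bash
python3 -m jog '[[[-1,0,0,0.0005,0],[-1,0,0,0.0005,0],[-1,0,0,0.0005,0]]]';  python3 -m jog '[[[-1,0,0,0.0005,0],[-1,0,0,0.0005,0],[-1,0,0,0.0005,0]]]'
```

```text
time: 7.07
tool_pos: [0.4785, -0.097, 0.0228]
tool_rot: [3.142, 0.0, 3.031]
contact_force: [-1.6, -0.1, -1.5]
opening: 0.0237
grip_force: 55.0
time: 7.32
tool_pos: [0.4786, -0.097, 0.0224]
tool_rot: [-3.142, 0.001, 3.031]
contact_force: [-1.5, -0.2, 0.8]
opening: 0.0239
grip_force: 55.0
```

```bash
python3 -m jog '[[[-1,0,0,-0.0006,0],[-1,-0.002,0,-0.0006,0],[-1,-0.004,0,-0.0006,0],[-1,-0.006,0,-0.0006,0],[-1,-0.008,0,-0.0006,0]]]';  python3 -m jog '[[[-1,-0.002,0,0,0],[-1,-0.004,0,0,0],[-1,-0.005,0,0,0],[-1,-0.006,0,0,0],[-1,-0.006,0,0,0]]]'; python3 go.py 0.5366 -0.1026 0.0222 3.0306
```

```text
time: 7.73
tool_pos: [0.4865, -0.0978, 0.0227]
tool_rot: [3.141, -0.0, 3.031]
contact_force: [-2.0, 0.5, -0.5]
opening: 0.0235
grip_force: 55.0
time: 8.15
tool_pos: [0.4926, -0.0985, 0.0228]
tool_rot: [3.142, 0.0, 3.031]
contact_force: [-0.1, -0.3, -0.8]
opening: 0.024
grip_force: 55.0
t 8.15 delta mm [-44.2   0.8   0.6] turn 0.0002 F [-0.1 -0.3 -0.8] open 0.024
```

```bash
python3 -m jog '[[[-1,-0.001,0,-0.0002,0],[-1,-0.002,0,-0.0002,0],[-1,-0.003,0,-0.0002,0],[-1,-0.004,0,-0.0002,0]]]';  python3 -m jog '[[[-1,-0.001,0,0,0],[-1,-0.002,0,0,0],[-1,-0.003,0,0,0],[-1,-0.004,0,0,0]]]'; python3 -m jog '[[[-1,-0.001,0,0,0],[-1,-0.002,0,0,0],[-1,-0.003,0,0,0],[-1,-0.004,0,0,0]]]';python3 go.py 0.5366 -0.1026 0.0222 3.0306
```

```text
time: 8.48
tool_pos: [0.4954, -0.0987, 0.0228]
tool_rot: [3.141, -0.002, 3.031]
contact_force: [-6.9, 0.2, -0.2]
opening: 0.0238
grip_force: 55.0
time: 8.82
tool_pos: [0.4987, -0.099, 0.0227]
tool_rot: [3.141, -0.004, 3.031]
contact_force: [-6.3, 1.0, 2.1]
opening: 0.0237
grip_force: 55.0
time: 9.15
tool_pos: [0.5032, -0.0996, 0.0228]
tool_rot: [3.141, -0.002, 3.031]
contact_force: [-4.1, 0.2, 0.4]
opening: 0.0237
grip_force: 55.0
t 9.15 delta mm [-33.5   0.7   0.5] turn 0.0003 F [-4.1  0.2  0.4] open 0.0237
```

```bash
python3 -m jog '[[[-1,-0.001,0,0,0],[-1,-0.002,0,0,0],[-1,-0.003,0,0,0],[-1,-0.004,0,0,0]]]';  python3 -m jog '[[[-1,-0.001,0,0,0],[-1,-0.002,0,0,0],[-1,-0.003,0,0,0],[-1,-0.003,0,0,0]]]'; python3 -m jog '[[[-1,-0.001,0,0,0],[-1,-0.002,0,0,0],[-1,-0.002,0,0,0]]]';python3 go.py 0.5366 -0.1026 0.0222 3.0306
```

```text
time: 9.48
tool_pos: [0.5083, -0.1003, 0.0229]
tool_rot: [3.141, -0.0, 3.031]
contact_force: [-2.4, 0.5, -0.5]
opening: 0.0233
grip_force: 55.0
time: 9.82
tool_pos: [0.5119, -0.1007, 0.0231]
tool_rot: [-3.141, 0.001, 3.031]
contact_force: [-0.3, 0.5, -2.2]
opening: 0.0236
grip_force: 55.0
time: 10.07
tool_pos: [0.5138, -0.1009, 0.0231]
tool_rot: [-3.142, 0.001, 3.031]
contact_force: [0.8, 1.1, -2.4]
opening: 0.0237
grip_force: 55.0
t 10.07 delta mm [-22.8   0.9   0.9] turn 0.0002 F [ 0.8  1.1 -2.4] open 0.0237
```

```bash
for i in 1; do python3 -m jog '[[[-1,-0.0005,0,0,0],[-1,-0.001,0,0,0],[-1,-0.001,0,0,0]]]'; done; python3 -m jog '[[[-1,-0.0005,0,0,0],[-1,-0.001,0,0,0],[-1,-0.001,0,0,0]]]';python3 go.py 0.5366 -0.1026 0.0222 3.0306
```

```text
time: 10.32
tool_pos: [0.5144, -0.101, 0.0231]
tool_rot: [3.142, 0.001, 3.031]
contact_force: [-0.1, 0.2, -1.7]
opening: 0.0236
grip_force: 55.0
time: 10.57
tool_pos: [0.5153, -0.1011, 0.0231]
tool_rot: [3.142, 0.0, 3.031]
contact_force: [-0.2, 0.2, -2.1]
opening: 0.0236
grip_force: 55.0
t 10.57 delta mm [-21.3   0.8   0.9] turn 0.0001 F [-0.2  0.2 -2.1] open 0.0236
```

```bash
python3 -m jog '[[[-1,-0.0005,0,0,0],[-1,-0.001,0,0,0],[-1,-0.001,0,0,0]]]'; python3 -m jog '[[[-1,-0.0005,0,0,0],[-1,-0.001,0,0,0],[-1,-0.001,0,0,0]]]';python3 -m jog '[[[-1,-0.0005,0,0,0],[-1,-0.001,0,0,0],[-1,-0.001,0,0,0]]]'; python3 go.py 0.5366 -0.1026 0.0222 3.0306
```

```text
time: 10.82
tool_pos: [0.5164, -0.1012, 0.0231]
tool_rot: [3.142, 0.001, 3.031]
contact_force: [1.1, 0.2, -2.3]
opening: 0.0236
grip_force: 55.0
time: 11.07
tool_pos: [0.5171, -0.1013, 0.023]
tool_rot: [3.142, -0.0, 3.031]
contact_force: [-0.5, 0.8, -1.1]
opening: 0.0236
grip_force: 55.0
time: 11.32
tool_pos: [0.5176, -0.1012, 0.0229]
tool_rot: [3.141, -0.001, 3.031]
contact_force: [-3.2, 0.7, -0.7]
opening: 0.024
grip_force: 55.0
t 11.32 delta mm [-19.    0.8   0.6] turn 0.0002 F [-3.2  0.7 -0.7] open 0.024
```

```bash
python3 -m jog '[[[-1,-0.0005,0,0,0],[-1,-0.0005,0,0,0],[-1,-0.0005,0,0,0]]]'; python3 go.py 0.5366 -0.1026 0.0222 3.0306
python3 - <<'E'
from h import *
cv2.imwrite("pics/scene3.png",robot.read_camera("scene")[:,:,::-1]); cv2.imwrite("pics/top3.png",robot.read_camera("top")[:,:,::-1])
c=cv2.imread("pics/scene3.png")[235:315,320:450]
t=cv2.imread("pics/top3.png")[170:270,350:440]
cv2.imwrite("pics/c3.png",np.hstack([cv2.resize(c,(455,280),interpolation=cv2.INTER_CUBIC),cv2.resize(t,(252,280),interpolation=cv2.INTER_CUBIC)]))
E
```

```text
time: 11.57
tool_pos: [0.5184, -0.1013, 0.0229]
tool_rot: [3.141, -0.0, 3.031]
contact_force: [-2.8, 0.4, -1.2]
opening: 0.0234
grip_force: 55.0
t 11.57 delta mm [-18.2   0.8   0.7] turn 0.0003 F [-2.8  0.4 -1.2] open 0.0234
```

View pics/c3.png

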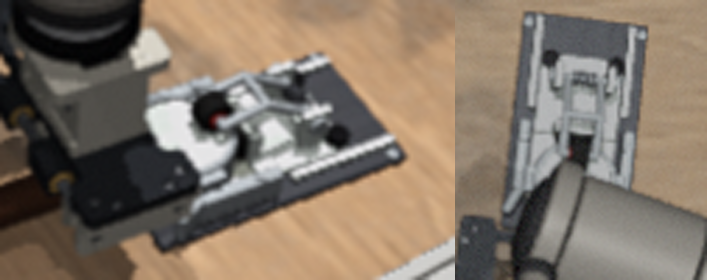

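The composite shows the roller (scene half, at (212,108)) riding on the basket, close to home, with the stop just ahead of it. I'll keep pushing by feel.

```bash
python3 -m jog '[[[-1,-0.0005,0,0,0],[-1,-0.0005,0,0,0],[-1,-0.0005,0,0,0]]]';python3 -m jog '[[[-1,-0.0005,0,0,0],[-1,-0.0005,0,0,0],[-1,-0.0005,0,0,0]]]'; python3 go.py 0.5366 -0.1026 0.0222 3.0306
```

```text
time: 11.92
tool_pos: [0.5188, -0.1014, 0.0229]
tool_rot: [3.141, -0.001, 3.031]
contact_force: [-3.5, 0.1, -0.8]
opening: 0.024
grip_force: 55.0
time: 12.17
tool_pos: [0.5188, -0.1013, 0.0228]
tool_rot: [3.141, -0.002, 3.031]
contact_force: [-6.4, -0.5, -0.5]
opening: 0.0236
grip_force: 55.0
t 12.17 delta mm [-17.8   0.7   0.6] turn 0.0002 F [-6.4 -0.5 -0.5] open 0.0236
```

```bash
python3 -m jog '[[[-0.8,0.0005,0,0,0],[-0.5,0.0005,0,0,0],[-0.3,0.0005,0,0,0],[0,0.0005,0,0,0],[0,0.0005,0,0,0]]]'; python3 -m jog '[[[0,0,0,0,0],[0,0,0,0,0]]]';python3 -m jog '[[[0,0,0,-0.02,0],[0,0,0,-0.05,0],[0,0,0,-0.08,0],[0,0,0,-0.11,0],[0,0,0,-0.14,0]]]';python3 -m jog '[[[0,0.03,0,-0.02,0],[0,0.06,0,-0.05,0],[0,0.08,0,-0.08,0],[0,0.08,0,-0.1,0],[0,0.08,0,-0.1,0]]]'; 
python3 - <<'E'
from h import *
cv2.imwrite("pics/scene4.png",robot.read_camera("scene")[:,:,::-1]); cv2.imwrite("pics/top4.png",robot.read_camera("top")[:,:,::-1])
c=cv2.imread("pics/scene4.png")[235:335,290:450]
t=cv2.imread("pics/top4.png")[165:305,345:445]
cv2.imwrite("pics/c4.png",np.hstack([cv2.resize(c,(512,320),interpolation=cv2.INTER_CUBIC),cv2.resize(t,(229,320),interpolation=cv2.INTER_CUBIC)]))
E
```

```text
time: 12.58
tool_pos: [0.5204, -0.1019, 0.0236]
tool_rot: [-3.141, 0.003, 3.031]
contact_force: [-0.6, 0.1, 0.3]
opening: 0.0389
grip_force: 0.0
time: 12.75
tool_pos: [0.5197, -0.1016, 0.0233]
tool_rot: [-3.141, 0.001, 3.031]
contact_force: [-0.4, -0.5, 0.3]
opening: 0.0454
grip_force: 0.0
time: 13.17
tool_pos: [0.5191, -0.1014, 0.1646]
tool_rot: [3.142, 0.0, 3.031]
contact_force: [0.6, -0.1, -0.2]
opening: 0.0458
grip_force: 0.0
time: 13.58
tool_pos: [0.4408, -0.0933, 0.2678]
tool_rot: [-3.139, 0.009, 3.031]
contact_force: [0.9, 0.1, 0.2]
opening: 0.046
grip_force: 0.0
```

View pics/c4.png

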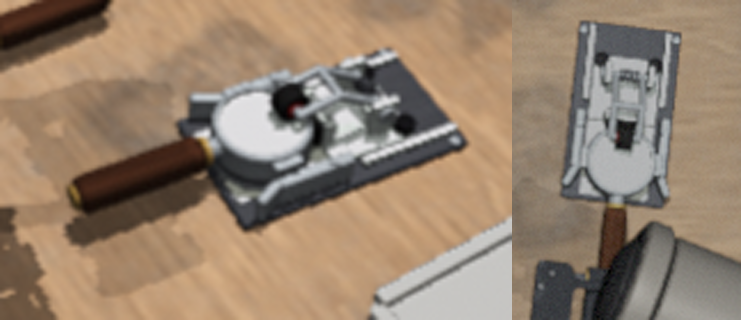

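The portafilter sits between the fork walls with the handle straight out. The roller is at scene-half pixel (290,100), on the basket's far side. Next I'll check whether it has dropped, from the arm's pixel shift between scene pictures and from the seat geometry.

```bash
python3 - <<'E'
from h import *
for i in (0,1,2,3,4):
    im=cv2.imread(f"pics/scene{i}.png"); g=im[250:300,365:400].max(2).astype(np.uint8)
    m=(g<55).astype(np.uint8); n,l,st,ct=cv2.connectedComponentsWithStats(m); o=1+np.argsort(-st[1:,4])[:3]
    print(i,[(st[k].tolist(),ct[k].round(2).tolist()) for k in o])
# expected pixel shift of axle for arm angles
m,K,d=cam("scene"); Rc=R.from_euler("xyz",m["attitude"]).as_matrix()
seat=np.array([.6136,-.1113]); u=np.array([np.cos(-.111),np.sin(-.111)])
for a in (0,.036,.09):
    h=np.r_[seat+u*(.006+.067),.0505]; p=h+[*(-u*.067*np.cos(a)),.067*np.sin(a)]
    print(a,cv2.projectPoints(((p-m["position"])@Rc)[None],np.zeros(3),np.zeros(3),K,d)[0].ravel().round(2))
E
python3 go.py 0.645 -0.115 0.24 3.0306
```

```text
0 [([0, 12, 26, 19, 174], [14.48, 19.14]), ([8, 37, 27, 13, 144], [22.92, 44.34]), ([5, 49, 1, 1, 1], [5.0, 49.0])]
1 [([0, 12, 26, 19, 142], [15.99, 19.61]), ([9, 44, 15, 6, 35], [16.77, 47.43]), ([25, 41, 9, 6, 22], [28.82, 43.55])]
2 [([0, 12, 26, 19, 141], [16.06, 19.62]), ([9, 44, 15, 6, 37], [16.95, 47.41]), ([25, 41, 10, 6, 25], [29.12, 43.4])]
3 [([0, 28, 12, 16, 131], [4.47, 35.73]), ([10, 11, 12, 12, 82], [14.76, 15.94]), ([10, 45, 14, 5, 36], [17.0, 47.44])]
4 [([9, 40, 26, 10, 87], [22.26, 45.6]), ([10, 11, 12, 12, 85], [14.64, 16.04]), ([20, 21, 6, 13, 30], [23.27, 26.77])]
0 [378.83 267.57]
0.036 [378.94 266.85]
0.09 [379.17 265.74]
t 13.68 delta mm [-206.2    0.6   24.3] turn 0.0001 F [ 0.4 -0.8 -0.9] open 0.0459
```

```bash
python3 -m jog '[[[0,-0.03,0,0,0],[0,-0.07,0,0,0],[0,-0.11,0,0,0],[0,-0.15,0,0.01,0],[0,-0.19,0,0.024,0]]]'; python3 -m jog '[[[0,-0.016,0,0,0],[0,-0.016,0,0,0],[0,-0.016,0,0,0],[0,-0.016,0,0,0]]]'
python3 - <<'E'
from h import *
import json
s=robot.observe(); im=robot.read_camera("wrist"); cv2.imwrite("pics/w2.png",im[:,:,::-1])
json.dump({k:np.array(s[k]).tolist() for k in("tool_pos","tool_rot")},open("w2.json","w")); print(s["tool_pos"])
E
```

```text
time: 14.1
tool_pos: [0.63, -0.1137, 0.2379]
tool_rot: [3.142, 0.0, 3.031]
contact_force: [0.3, -1.2, 0.7]
opening: 0.0462
grip_force: 0.0
time: 14.43
tool_pos: [0.6428, -0.1152, 0.2383]
tool_rot: [3.141, -0.002, 3.031]
contact_force: [-0.2, -0.2, -0.5]
opening: 0.046
grip_force: 0.0
[ 0.64281315 -0.1151554   0.23828098]
```

View pics/w2.png

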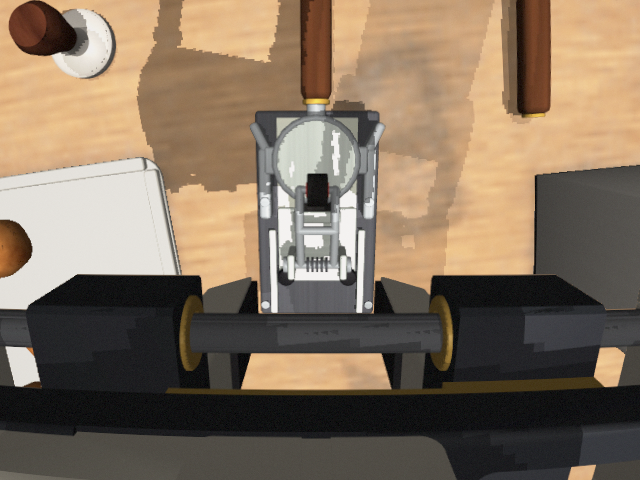

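The wrist view shows the basket's rim ring spanning about (273–361, 113–201), the roller at (317,190) and the handle straight out at (316,50). I'll measure the spacing from axle to basket centre, which should be 22 mm at home.

```bash
python3 - <<'E'
from h import *
import json
s={k:np.array(v) for k,v in json.load(open("w2.json")).items()}
im=cv2.imread("pics/w2.png"); g=im.max(2).astype(int)
print("col317 rows165-220",g[160:222,317].tolist()); print("row190 cols300-335",g[190,298:338].tolist())
for r in (150,158,165): print(r,"L",g[r,262:290].tolist(),"R",g[r,345:375].tolist())
print("col290 top",g[108:140,290].tolist()); print("col345 top",g[108:140,345].tolist())
E
```

```text
col317 rows165-220 [216, 208, 202, 193, 172, 160, 160, 173, 177, 170, 162, 161, 161, 100, 15, 16, 19, 21, 20, 22, 24, 14, 18, 23, 23, 24, 26, 24, 24, 24, 26, 19, 24, 26, 26, 19, 26, 18, 28, 19, 25, 17, 18, 18, 15, 19, 26, 40, 42, 39, 34, 82, 196, 238, 244, 244, 238, 175, 150, 146, 148, 144]
row190 cols300-335 [140, 145, 134, 132, 141, 146, 145, 154, 126, 64, 31, 32, 28, 29, 26, 25, 23, 25, 26, 26, 16, 22, 21, 23, 23, 27, 23, 21, 27, 48, 115, 114, 112, 110, 108, 106, 108, 108, 104, 96]
150 L [134, 131, 125, 133, 153, 160, 155, 155, 155, 157, 131, 108, 126, 140, 140, 133, 153, 177, 203, 218, 219, 219, 219, 217, 217, 214, 212, 213] R [159, 159, 158, 159, 176, 179, 174, 205, 196, 139, 145, 135, 128, 110, 105, 154, 151, 149, 147, 147, 149, 134, 115, 109, 136, 129, 126, 127, 125, 124]
158 L [142, 143, 131, 125, 147, 158, 154, 152, 152, 133, 112, 123, 141, 140, 136, 149, 178, 204, 215, 217, 219, 219, 215, 215, 215, 213, 211, 210] R [160, 160, 157, 181, 183, 204, 203, 207, 213, 217, 143, 144, 137, 128, 110, 113, 149, 151, 146, 146, 149, 131, 108, 154, 150, 147, 144, 140, 144, 220]
165 L [140, 143, 126, 122, 142, 152, 151, 147, 148, 131, 107, 120, 135, 142, 133, 182, 212, 212, 214, 218, 217, 218, 217, 218, 214, 211, 210, 209] R [158, 204, 210, 208, 208, 206, 204, 203, 211, 217, 152, 147, 138, 126, 104, 106, 145, 145, 145, 145, 144, 121, 100, 147, 148, 146, 142, 144, 135, 218]
col290 top [145, 144, 110, 58, 63, 66, 74, 75, 75, 121, 183, 196, 196, 196, 172, 125, 115, 128, 139, 145, 139, 133, 131, 191, 213, 213, 214, 215, 214, 213, 214, 213]
col345 top [98, 101, 80, 51, 45, 52, 57, 57, 56, 91, 135, 147, 146, 145, 147, 145, 143, 144, 94, 91, 102, 104, 112, 109, 112, 114, 145, 157, 158, 155, 157, 155]
```

```bash
python3 - <<'E'
from h import *
import json
s={k:np.array(v) for k,v in json.load(open("w2.json")).items()}
g=cv2.GaussianBlur(cv2.imread("pics/w2.png").max(2).astype(np.float32),(3,3),0)
u=np.array([np.cos(-.111),np.sin(-.111)]); n=np.array([-u[1],u[0]])
def fit(W):
    a=np.linalg.lstsq(np.c_[2*W,np.ones(len(W))],(W**2).sum(1),rcond=None)[0]; return a[:2],np.sqrt(a[2]+a[:2]@a[:2])
def circ(lo,hi,fn,z,c0):
    pts=[]
    for t in np.radians(np.r_[np.arange(-35,40,3),np.arange(145,216,3),np.arange(222,255,3),np.arange(288,320,3),np.arange(42,62,3),np.arange(120,140,3)]):
        rr=np.arange(lo,hi,.25); X=(c0[0]+rr*np.cos(t)).astype(np.float32); Y=(c0[1]+rr*np.sin(t)).astype(np.float32)
        v=cv2.remap(g,X[None],Y[None],1)[0]; i=fn(v); pts.append((X[i],Y[i]))
    W=ray("wrist",pts,z,s)[:,:2]
    for _ in range(6):
        c,r=fit(W); e=np.linalg.norm(W-c,axis=1)-r; W=W[abs(e)<max(.0007,1.7*e.std())]
    return c,r,e.std(),len(W)
o=circ(39,47,lambda v:v.argmin(),.042,(316,157)); i=circ(33,41,lambda v:(-np.gradient(v)).argmax(),.044,(316,157))
print("outer",o,"inner",i)
for z in(.053,.0565):
    P=ray("wrist",[(317,173.3),(317,206.5)],z,s)[:,:2]; ax=P.mean(0); print("z",z,"roller dia",np.linalg.norm(P[0]-P[1]),"axle-centre outer/inner",(ax-o[0])@u,(ax-i[0])@u)
seat=np.array([.6136,-.1113])
for c in(o[0],i[0]): print("dock frame",(c-seat)@u,(c-seat)@n)
# handle direction
h=ray("wrist",[((302+330)/2,30),((302+330)/2,85)],.044,s)[:,:2]; print("handle yaw",np.arctan2(*(h[1]-h[0])[::-1]))
E
```

```text
outer (array([ 0.59701168, -0.11065148]), np.float64(0.035614896068129585), np.float64(0.00137443705253149), 81) inner (array([ 0.59831654, -0.1104259 ]), np.float64(0.030727902037353906), np.float64(0.00029730235737517014), 73)
z 0.053 roller dia 0.026214980949980708 axle-centre outer/inner 0.023981061678298398 0.02270922484504445
z 0.0565 roller dia 0.02594192529743688 axle-centre outer/inner 0.023510770365406247 0.0222389335321523
dock frame -0.016558066238860143 -0.0011929985806963406
dock frame -0.015286229405606196 -0.0008242579565049272
handle yaw -0.10985678564565422
```

```bash
python3 - <<'E'
from h import *
a=cv2.imread("pics/scene0.png").astype(np.float32).mean(2); f=8
for i in(1,2,3,4):
    b=cv2.imread(f"pics/scene{i}.png").astype(np.float32).mean(2)
    out=[]
    for (y0,y1,x0,x1) in((257,275,374,388),(258,272,372,392),(256,270,374,402)):
        T=cv2.resize(a[y0:y1,x0:x1],None,fx=f,fy=f,interpolation=cv2.INTER_CUBIC); S=cv2.resize(b[y0-4:y1+4,x0-4:x1+4],None,fx=f,fy=f,interpolation=cv2.INTER_CUBIC)
        r=cv2.matchTemplate(S,T,cv2.TM_CCOEFF_NORMED); _,v,_,p=cv2.minMaxLoc(r); out.append(((p[0]/f-4,p[1]/f-4),round(v,2)))
    print(i,out)
E
```

```text
1 [((0.0, 0.0), 1.0), ((0.0, 0.0), 1.0), ((0.0, 0.0), 1.0)]
2 [((0.0, 0.0), 1.0), ((0.0, 0.0), 1.0), ((0.0, 0.0), 1.0)]
3 [((0.25, -0.5), 0.88), ((0.5, -0.5), 0.87), ((0.5, -0.375), 0.96)]
4 [((0.25, -0.5), 0.87), ((0.5, -0.5), 0.87), ((0.375, -0.375), 0.96)]
```

The roller has shifted by -0.5 px. A dropped arm (0.036 rad) predicts -0.7 px, and one still on the rim predicts -1.8 px. The axle-to-centre spacing is about 22.5 mm, so the roller is inside the rim.

```bash
python3 -c "
from cell import robot
print(robot.hand_in())"
```

```text
the job is handed in; nothing more can be done
None
```

I handed the job in, with no verdict returned: the portafilter is released in the dock against the stop (dock x about -15 mm, 1 mm off centre, handle straight out), and by my measurements the roller has dropped inside the rim.

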